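Open the bench extractor's shutter to its next click stop

TASK

The suction port of the jeweller's downdraft extractor is shut. Slide its shutter plate open until it clicks into the next indexed stop (the first one it meets, not a later one), let go and leave it seated in that stop; leave the other things on the bench where they are.

Things in the scene. Friction and masses are not known exactly. Their poses are not given: they have to be found in the camera images.
- extractor: Grey painted box fixed to the bench, 240 (x) x 340 (y) x 90 mm high; origin at the centre of its underside, z up. Two aluminium guide rails (14 mm wide and high, centred at x -83 and +43 mm) run along its y on the flat top. The shutter plate slides between them; its opening direction is the extractor's +y.
- port (a point): Centre of the round black suction port, 76 mm in diameter, on the extractor's top between the rails, at the extractor's x -20, y -75, z 90 mm. Axes parallel to the extractor's. Solid to the touch: nothing can fall in. Covered by the plate when shut.
- plate (a point): Centre of the top face of the shutter, a bare steel plate 112 (x) x 130 (y) x 4 mm; its top is 96.5 mm over the bench. Axes parallel to the extractor's. It slides along the extractor's y and carries the upright tab at its -y end.
- tab (a point): Centre of the rear face (facing the extractor's -y) of the steel tab on the shutter: 70 mm wide (x), 10 mm thick (y), from 96.5 to 141.5 mm over the bench; this point is 119 mm over the bench. Axes parallel to the extractor's. Behind it, towards -y, is free space over the box top; it can be pushed from there or pinched across its 10 mm.
- shutter (a joint): How far the plate is slid open, in m: 0 shut, growing towards the extractor's +y, hard end at 0.125. Starts between 0 and 0.012, before the first stop. There are two indexed stops: the first somewhere between 0.028 and 0.070 (its place is hidden and differs each time), the second 0.050 beyond the first. Plain sliding takes 3 to 5 N; the plate stays where it is left.
- housing (a point): Centre of the top of the closed aluminium index housing on the extractor's far edge, 44 (x) x 340 (y) mm, 45 mm high, top 135 mm over the bench. It hides the notched strip. Within about 5 mm of a stop the plate is drawn in; leaving one takes about 15 to 18 N, so the push force rises sharply there. Held up to 3 mm beyond a stop, it springs back when let go.
- index_pin (a joint): Spring-loaded index pin through the top of the index housing, at the extractor's x 84, y 0 mm; steel head 26 mm in diameter, 10 mm high, its top 160 mm over the bench. Value in m, downwards: about 0.0005 while it rides on the strip, about 0.0065 when it has dropped into a stop.
- mallet: Bench hammer, about 240 mm long, lying loose; a bystander.
- jar: Glass jar with black cap, 60 mm in diameter, 70 mm high, standing loose beside the extractor's +y end; a bystander. Origin at the centre of its underside.
- mandrel: Tapered steel ring mandrel on a round foot, 60 mm in diameter, 160 mm high, standing loose; a bystander. Origin at the centre of its underside.
- bench_block: Square steel bench block 70 x 70 x 25 mm lying loose beside the extractor's -y end; a bystander. Origin at the centre of its underside.

How it is judged:
At the end, for the whole second after the job is handed in: The shutter plate rests in its first indexed stop (opened between 24.5 and 73.5 mm), with the index pin dropped into the notch by more than 4.5 mm, and is at rest (value of joint index_pin above 0.0045 m and value of joint shutter between 0.0245 and 0.0735 m and velocity of joint shutter between -0.005 and 0.005 m/s); the robot touches nothing.
It fails at once if a bystander is pushed more than 20 mm from its place (distance of any of mallet, jar, mandrel, bench_block from where it was at the start of the episode above 0.02 m).
It also fails if it takes over 54 s, if anything falls off the work surface, if the arm or the gripper's body presses on something with over 40 N, if the wrist force passes 120 N, or if a joint passes its speed limit or range.

ROBOT

A 6-joint arm with a two-finger parallel gripper is mounted at the origin on the work surface. World frame = base frame: x ahead of the robot, y to its left, z up, the work surface at z = 0. Lengths are in m, angles in rad, forces in N, time in s.
With the tool pointing down it reaches from about 0.35 to 0.8 m from the base axis. Payload 7.3 kg.
Tool frame: the origin (TCP) lies at the very end of the fingers, on their centre line; the grasp point (between the pads) lies 19 mm behind it; z points along the fingers, y is the line along which they close (so a half turn about z gives the same grasp; the last joint's range is limited). The gripper opens to 85 mm and grips with 20 to 120 N. Pads are 22 mm wide; open, the fingers measure 114 mm over their backs; the gripper's body (76 mm by 85 mm) begins 54 mm behind the grasp point. The pads swing forward as they close: fully open they stand 13 mm farther back than shut.
Start: joints at [-1.495, 0.342, 1.524, -0, 1.275, -0.146], TCP at [0.116, -0.512, 0.231] pointing down, gripper open.
Joint ranges: [-2.53, 2.53], [-0.77, 2.02], [0.04, 2.7], [-1, 4.14], [0.28, 2.66], [-3.11, 3.11]. Speed limits (rad/s): [2.57, 2.57, 3.14, 3.14, 3.14, 3.14].

INTERFACE

Orientations are given as a rotation vector (axis times angle).
In Python, from workcell import manip gives the robot as it stands.
- The arm moves only by the tool servo_tool, never from a script. Its argument "steps" is a list of rows, each a list of 3 entries, a list of its own where there are three numbers: the shift along the tool's x, y, z in units of 60 mm (1.0 is 60 mm), then the turn, a rotation vector about the tool's x, y, z in units of 8 degrees (1.0 is 8 degrees), then the closure, from 0 (fully open) to 1 (shut). A call has 1 to 5 rows; each row shifts and turns the commanded pose from where the row before left it, along the tool's axes as they then stand; what a row does not reach is not made up. A row lasts 1/8 s, in which the tool goes at most 62.5 mm and 10.7 degrees, less where a joint would pass 70% of its speed; a pose out of reach is approached as far as the arm can. A call is refused whole if a number of a shift passes 1 or a number of a turn 1, either way. A call with a gripper value outside its range is refused whole. The fingers move at their own pace and stop on an object; the grip force is fixed at half the most. Time passes only in rows, so rows that do not move let the fingers close. It gives the time, the measured TCP pose, the force and the opening at its end, in the units of the state.
- manip.observe(): the state, without advancing time (a new reading comes with each control period).
- manip.capture(name): name is "scene" or "top"; returns a dict with "pixels" (480x640x3 uint8, red, green, blue), "vfov" (degrees; the focal length in pixels is half the picture's height over the tangent of half this angle, whatever the lens; pixels are square), "cx", "cy" (the principal point, pixels), "k1" (the pictures are not rectified: a ray, as slopes to the right and down, at radius r is drawn at 1 + k1 r^2 times it, then the intrinsics apply), "R" (3x3) and "t" (3): a world point X has camera coordinates R X + t. Camera axes: x right, y down, z forward; pixel columns grow to the right and rows downward; lengths in m; the calibration is good to about 2 mm. A picture is of the moment at which its call begins. There is no depth.
- manip.job_done(): hands the job in, once; it reports no verdict.
Trained networks look in the newest picture that a camera, given by its name, has taken for a name from the list of things; names that differ only in an ending like _2 or _b are one class to them, and where a whole thing is asked for, a point or a joint stands for the part that bears it (a point fixed in the world has none). Each returns a list of dicts, best first, with "score" (0 to 1); they miss things now and then, are a little off and sometimes report something else, mostly with a low value. They report only what shows in the picture. A call takes as long as a camera call.
- manip.search_frame(camera, thing): "box" ([left, top, right, bottom] in pixels, round what is visible of it).
- manip.regions_of(camera, thing): "pixels" (480x640 bool, what is visible of it) and "box" ([left, top, right, bottom] in pixels, round what is visible of it).
The state is a dict: "time_s": time; "joint_pos": joint angles; "qd": joint speeds; "joint_efforts": joint torques, N m; "tcp_pos": TCP position; "ee_rot": TCP orientation; "force": force on the tool from outside, world axes, zero at the start; "ft_torque": the same for the moment, N m; "finger_gap": finger opening in m.
Only numpy, scipy, OpenCV 4.12 (cv2) and the standard library are available. Lean on these libraries where they do the work, as an engineer would, in place of code of your own. Each camera call takes 0.05 s, during which the arm holds its last target. There are 200 camera calls.

## Working session

There is one attempt and no reset: what is moved stays moved. The work goes in short steps, Python scripts to look and compute and a tool call to move; the robot and the scene stay as the last step left them, time stands still between calls to the robot, and variables do not carry over. Pictures are saved under pics/ and viewed, on a budget of 10 in all, crops included, one or two more only if the job needs it, and the job is handed in when it is done.

Besides the shell and the picture viewer there is one more tool, called in YAML: its name, and indented under it one key for each argument. servo_tool: Moves the arm, as the interface text tells. Its arguments: {"type":"object","properties":{"steps":{"type":"array"}},"required":["steps"]}

```bash
mkdir -p pics
cat > h.py <<'E'
from workcell import manip
import numpy as np, cv2
def cap(n,f=None):
    c=manip.capture(n)
    if f: cv2.imwrite('pics/'+f,c['pixels'][:,:,::-1])
    return c
def ray(c,u,v):
    f=240/np.tan(np.radians(c['vfov'])/2)
    d=np.array([(u-c['cx'])/f,(v-c['cy'])/f]); s=d.copy()
    for _ in range(20): s=d/(1+c['k1']*(s@s))
    R=np.array(c['R']);o=-R.T@np.array(c['t']); return o,R.T@np.array([s[0],s[1],1])
def atz(c,u,v,z):
    o,d=ray(c,u,v); return o+d*(z-o[2])/d[2]
def proj(c,X):
    f=240/np.tan(np.radians(c['vfov'])/2)
    p=np.array(c['R'])@np.array(X)+np.array(c['t']); s=p[:2]/p[2]; s=s*(1+c['k1']*(s@s))
    return s*f+[c['cx'],c['cy']]
E
python3 - <<'E'
from h import *
for n in('scene','top'):
    c=cap(n,n+'0.png'); o,_=ray(c,320,240); print(n,o,c['vfov'],c['k1'],c['cx'],c['cy'])
    for t in('extractor','plate','tab','housing','index_pin','mallet','jar','mandrel','bench_block'):
        print(t,[(np.round(r['box']).tolist(),round(r['score'],2)) for r in manip.search_frame(n,t)[:2]])
print(manip.observe())
E
```

```text
scene [1.61786496 0.1216311  1.44964294] 43.364231179736386 0.05071292189801544 328.13957207739554 240.65707908275573
extractor []
plate []
tab []
housing []
index_pin []
mallet []
jar []
mandrel []
bench_block []
top [0.22533667 0.03366375 1.7047051 ] 42.574197205404985 0.02656083515246434 324.9414676826871 229.11353137507072
extractor [([264.0, 178.0, 416.0, 303.0], 0.83)]
plate [([325.0, 224.0, 382.0, 277.0], 0.67), ([243.0, 194.0, 267.0, 217.0], 0.44)]
tab [([325.0, 223.0, 386.0, 275.0], 0.65)]
housing [([264.0, 177.0, 412.0, 304.0], 0.95)]
index_pin [([348.0, 198.0, 358.0, 206.0], 0.46)]
mallet [([114.0, 196.0, 153.0, 282.0], 0.67)]
jar [([263.0, 179.0, 415.0, 301.0], 0.64)]
mandrel [([511.0, 241.0, 543.0, 260.0], 0.8)]
bench_block [([415.0, 255.0, 448.0, 287.0], 0.61)]
{'time_s': 1.0, 'joint_pos': array([-1.49502050e+00,  3.42016485e-01,  1.52409677e+00, -7.68671241e-07,
        1.27540557e+00, -1.45998351e-01]), 'qd': array([-6.73144302e-04,  6.78306896e-05,  1.96059267e-04, -7.98334201e-04,
       -1.80443289e-04, -9.88132550e-04]), 'joint_efforts': array([-1.73877910e-03, -4.33568215e+01, -2.46279663e+01, -1.98899274e-04,
        2.44483854e-04, -1.17178587e-05]), 'tcp_pos': array([ 0.1155031 , -0.51215559,  0.23131407]), 'ee_rot': array([ 3.12222467e+00,  3.47640780e-01, -5.22497475e-06]), 'force': array([ 0.93259411, -0.17033547, -0.24997014]), 'ft_torque': array([-0.00844124,  0.07364511,  0.00988871]), 'finger_gap': 0.08535040341042179}
```

View pics/top0.png

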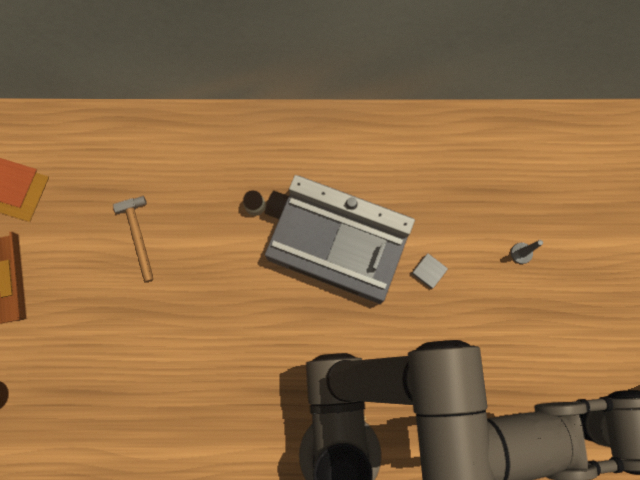

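View pics/scene0.png

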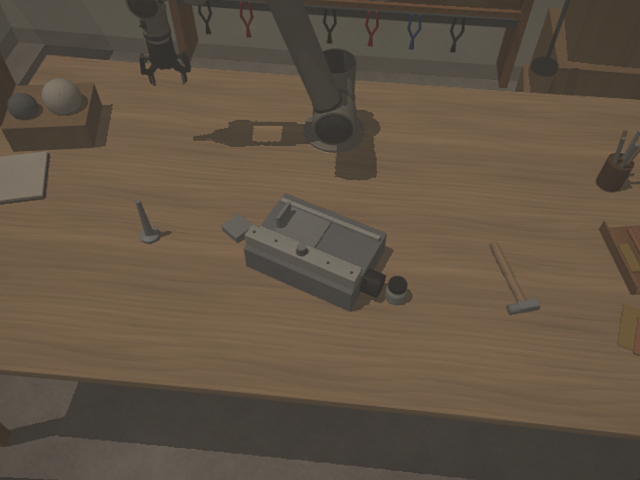

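The top view shows the extractor at about (340,240), with its +y end towards image left and up. The tab is at about (379,257), the pin at (352,203), the block at (430,271) and the jar at (253,202). I'll zoom in to fit the pose.

Run:
```python
import cv2,numpy as np
a=cv2.imread('pics/top0.png')[165:315,255:455]
cv2.imwrite('pics/z.png',cv2.resize(a,(800,600),interpolation=cv2.INTER_CUBIC))
```

```text
(no output)
```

View pics/z.png

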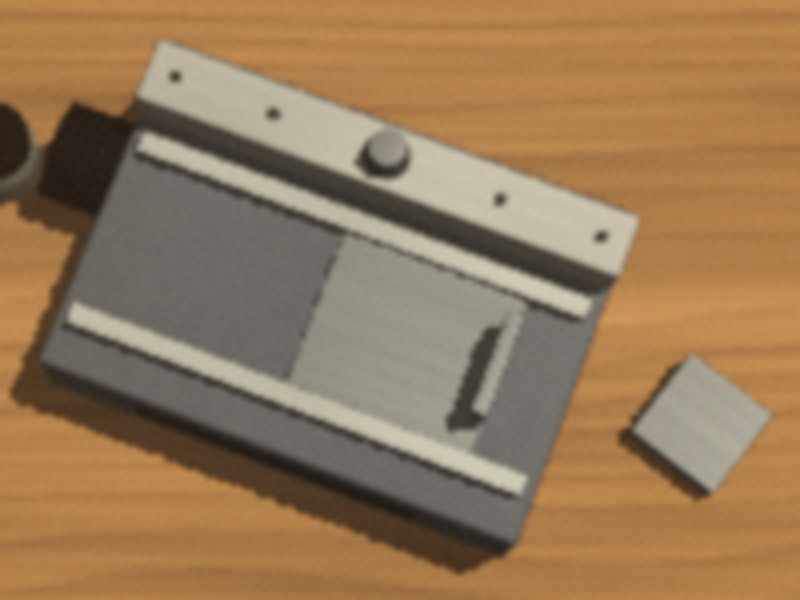

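```bash
cat > fit.py <<'E'
from h import *
from scipy.optimize import least_squares
c=cap('top')
P=lambda u,v:(255+u/4-.375,165+v/4-.375)
obs=[((-.12,.17,.09),P(42,363)),((-.12,-.17,.09),P(512,545)),((.084,0,.160),P(387,149))]
def W(p,X): 
    a=p[2];return [p[0]+np.cos(a)*X[0]-np.sin(a)*X[1],p[1]+np.sin(a)*X[0]+np.cos(a)*X[1],X[2]]
r=least_squares(lambda p:np.concatenate([proj(c,W(p,X))-o for X,o in obs]),[.42,0,-.35])
p=r.x;print('pose',p,'yaw deg',np.degrees(p[2]),'res',r.fun.round(2))
def inv(q):
    a=p[2];d=q[:2]-p[:2];return np.round([np.cos(a)*d[0]+np.sin(a)*d[1],-np.sin(a)*d[0]+np.cos(a)*d[1]],4)
for n,u,v,z in [('tab top far',515,306,.1415),('tab top near',480,412,.1415),('hous L',160,40,.135),('hous R',638,215,.135),('hous R in',618,280,.135),('plate front a',345,237,.0965),('plate front b',290,378,.0965),('rail end',585,310,.104),('rail end2',522,488,.104),('block',690,355,.025),('block',630,425,.025),('jar',-10,145,.07)]:
    w=atz(c,*P(u,v),z);print(n,w.round(4),inv(w))
np.save('pose.npy',p)
print(P(0,0))
E
python3 fit.py
```

```text
pose [ 5.61741925e-01  5.36424987e-04 -3.69030520e-01] yaw deg -21.143891296246945 res [-1.46 -0.3   1.18  0.61  0.25 -0.39]
tab top far [ 0.5391 -0.1118  0.1415] [ 0.0194 -0.113 ]
tab top near [ 0.4698 -0.0881  0.1415] [-0.0538 -0.1159]
hous L [0.7206 0.1204 0.135 ] [0.1049 0.169 ]
hous R [ 0.6012 -0.194   0.135 ] [ 0.107  -0.1672]
hous R in [ 0.5577 -0.1797  0.135 ] [ 0.0613 -0.1696]
plate front a [ 0.5951 -0.0031  0.0965] [0.0324 0.0086]
plate front b [0.4993 0.0336 0.0965] [-0.0701  0.0083]
rail end [ 0.544  -0.1616  0.104 ] [ 0.0419 -0.1576]
rail end2 [ 0.4257 -0.1176  0.104 ] [-0.0842 -0.1593]
block [ 0.5281 -0.2429  0.025 ] [ 0.0564 -0.2392]
block [ 0.4792 -0.2001  0.025 ] [-0.0046 -0.2169]
jar [0.6656 0.2397 0.07  ] [0.0106 0.2605]
(254.625, 164.625)
```

servo_tool:
  steps:
    - [[0,0,0],[0,0,0.85],1]
    - [[0,0,0],[0,0,0.85],1]
    - [[0,0,0],[0,0,0.85],1]
    - [[0,0,0],[0,0,0.85],1]
    - [[0,0,0],[0,0,0.84],1]

```text
time_s: 1.68
tcp_pos: [0.1155, -0.5121, 0.2313]
ee_rot: [3.087, -0.584, 0.0]
force: [0.1, -0.7, -0.7]
finger_gap: 0.0003
```

```bash
cat > go.py <<'E'
from h import *
import sys
from scipy.spatial.transform import Rotation as Ro
p=np.load('pose.npy');s=manip.observe();a=p[2]
E=np.array([[np.cos(a),-np.sin(a),0],[np.sin(a),np.cos(a),0],[0,0,1]])
R=Ro.from_rotvec(s['ee_rot']).as_matrix()
q=E.T@(s['tcp_pos']-[p[0],p[1],0])
print('t',s['time_s'],'ext',q.round(4),'F ext',(E.T@s['force']).round(2),'gap',s['finger_gap'])
print('yaw err deg',np.degrees(Ro.from_matrix(R.T@E@np.diag([1,-1,-1])).as_rotvec()).round(2))
if len(sys.argv)>3:
    g=np.array([float(v) for v in sys.argv[1:4]]);print('units',(R.T@E@(g-q)/.06).round(3), 'world',E@g+[p[0],p[1],0])
E
python3 go.py -.02 -.152 .231
```

```text
t 1.675 ext [-0.2312 -0.6391  0.2313] F ext [ 0.35 -0.61 -0.69] gap 0.00033717829329196183
yaw err deg [ 0.   -0.   -0.29]
units [ 3.479e+00 -8.137e+00  5.000e-03] world [ 0.48826024 -0.13401633  0.231     ]
```

servo_tool:
  steps:
    - [[0.35,-0.81,0],[0,0,0],1]
    - [[0.35,-0.81,0],[0,0,0],1]
    - [[0.35,-0.81,0],[0,0,0],1]
    - [[0.35,-0.81,0],[0,0,0],1]
    - [[0.35,-0.81,0],[0,0,0],1]

```text
time_s: 2.3
tcp_pos: [0.3023, -0.3224, 0.2315]
ee_rot: [3.087, -0.579, 0.001]
force: [0.3, -0.3, 0.2]
finger_gap: -0.0
```

servo_tool:
  steps:
    - [[0.35,-0.81,0],[0,0,0],1]
    - [[0.35,-0.81,0],[0,0,0],1]
    - [[0.35,-0.81,0],[0,0,0],1]
    - [[0.35,-0.81,0],[0,0,0],1]
    - [[0.35,-0.81,0],[0,0,0],1]

```text
time_s: 2.92
tcp_pos: [0.4883, -0.1337, 0.2315]
ee_rot: [3.088, -0.578, 0.001]
force: [0.5, -0.3, -0.7]
finger_gap: -0.0002
```

```bash
python3 go.py -.02 -.157 .115; python3 -c "
from h import *
c=cap('top','t1.png');cv2.imwrite('pics/z1.png',cv2.resize(c['pixels'][165:315,255:455,::-1],(800,600),interpolation=cv2.INTER_CUBIC))"
```

```text
t 2.925 ext [-0.0201 -0.1517  0.2315] F ext [ 0.57 -0.14 -0.73] gap -0.0001617129452385911
yaw err deg [ 0.01 -0.04 -0.07]
units [0.    0.088 1.941] world [ 0.48645669 -0.13867971  0.115     ]
```

View pics/z1.png

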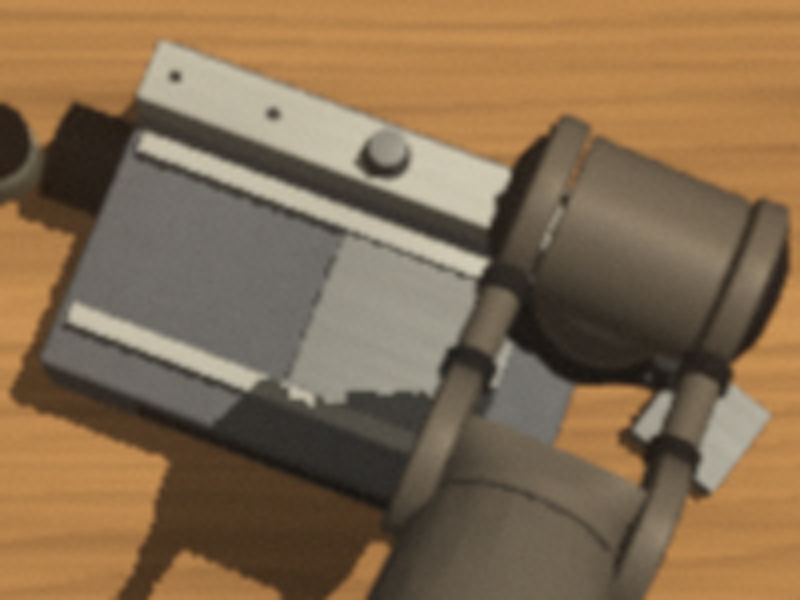

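The gripper now hides the tab from above; the box and housing haven't moved. I'll descend behind the tab.

servo_tool:
  steps:
    - [[0,0.09,0.48],[0,0,0],1]
    - [[0,0,0.48],[0,0,0],1]
    - [[0,0,0.48],[0,0,0],1]
    - [[0,0,0.48],[0,0,0],1]
    - [[0,0,0],[0,0,0],1]

```text
time_s: 3.6
tcp_pos: [0.4839, -0.1396, 0.1145]
ee_rot: [-3.087, 0.578, 0.007]
force: [0.7, -0.1, 0.2]
finger_gap: 0.0001
```

```bash
python3 go.py -.02 -.14 .115; python3 -c "
from h import *
c=cap('scene','s1.png');cv2.imwrite('pics/z2.png',cv2.resize(c['pixels'][160:310,220:420,::-1],(800,600),interpolation=cv2.INTER_CUBIC))"
```

```text
t 3.6 ext [-0.022  -0.1588  0.1145] F ext [0.65 0.19 0.21] gap 7.051653157998527e-05
yaw err deg [-0.01  0.25 -0.07]
units [ 0.034 -0.313 -0.009] world [ 0.49258878 -0.1228242   0.115     ]
```

View pics/z2.png

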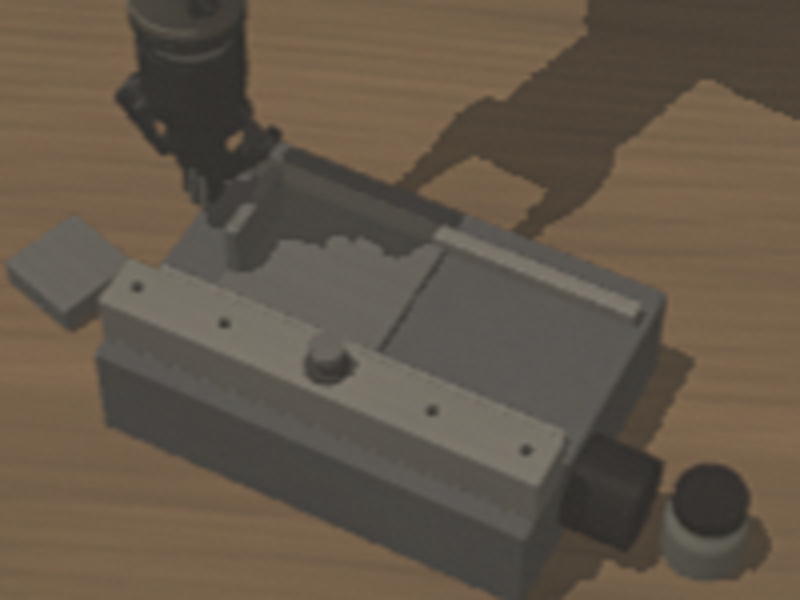

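The closed fingers are behind the tab (finger at about (200,190), tab at (245,215) in the crop) with free space between. Now approaching.

servo_tool:
  steps:
    - [[0.03,-0.07,0],[0,0,0],1]
    - [[0,-0.07,0],[0,0,0],1]
    - [[0,-0.07,0],[0,0,0],1]
    - [[0,-0.07,0],[0,0,0],1]
    - [[0,-0.07,0],[0,0,0],1]

```text
time_s: 4.28
tcp_pos: [0.4946, -0.1208, 0.1162]
ee_rot: [3.088, -0.578, 0.0]
force: [0.2, -0.5, 0.4]
finger_gap: -0.0002
```

```bash
python3 go.py
```

```text
t 4.275 ext [-0.0188 -0.1374  0.1162] F ext [ 0.37 -0.43  0.44] gap -0.00023268964162266614
yaw err deg [ 0.   -0.01 -0.06]
```

Force noise is about 0.7 N. I'll continue in small calls, watching for contact.

servo_tool:
  steps:
    - [[0,-0.035,0],[0,0,0],1]
    - [[0,-0.035,0],[0,0,0],1]
    - [[0,-0.035,0],[0,0,0],1]

```text
time_s: 4.65
tcp_pos: [0.4965, -0.1159, 0.1161]
ee_rot: [3.087, -0.578, -0.001]
force: [-3.3, -4.9, 0.7]
finger_gap: 0.0001
```

servo_tool:
  steps:
    - [[0,-0.035,0],[0,0,0],1]
    - [[0,-0.035,0],[0,0,0],1]
    - [[0,-0.035,0],[0,0,0],1]

```text
time_s: 5.03
tcp_pos: [0.499, -0.1095, 0.1161]
ee_rot: [3.088, -0.578, -0.0]
force: [-2.6, -3.9, -0.1]
finger_gap: 0.0002
```

```bash
python3 go.py
```

```text
t 5.025 ext [-0.0188 -0.1253  0.1161] F ext [-1.02 -4.61 -0.11] gap 0.00024064814877091512
yaw err deg [ 0.01  0.   -0.08]
```

servo_tool:
  steps:
    - [[0,-0.02,0],[0,0,0],1]
    - [[0,-0.02,0],[0,0,0],1]

```text
time_s: 5.28
tcp_pos: [0.4999, -0.1071, 0.1161]
ee_rot: [3.088, -0.578, -0.0]
force: [-2.7, -4.2, -0.5]
finger_gap: 0.0003
```

servo_tool:
  steps:
    - [[0,-0.02,0],[0,0,0],1]
    - [[0,-0.02,0],[0,0,0],1]

```text
time_s: 5.52
tcp_pos: [0.5007, -0.1049, 0.1161]
ee_rot: [3.088, -0.578, -0.0]
force: [-2.0, -4.7, -0.1]
finger_gap: 0.0003
```

servo_tool:
  steps:
    - [[0,-0.02,0],[0,0,0],1]
    - [[0,-0.02,0],[0,0,0],1]

```text
time_s: 5.78
tcp_pos: [0.5016, -0.1026, 0.1161]
ee_rot: [3.088, -0.578, -0.0]
force: [-2.0, -3.9, 0.1]
finger_gap: 0.0002
```

servo_tool:
  steps:
    - [[0,-0.02,0],[0,0,0],1]
    - [[0,-0.02,0],[0,0,0],1]

```text
time_s: 6.02
tcp_pos: [0.5025, -0.1004, 0.1161]
ee_rot: [3.088, -0.578, -0.0]
force: [-2.5, -4.4, -0.9]
finger_gap: 0.0
```

servo_tool:
  steps:
    - [[0,-0.02,0],[0,0,0],1]
    - [[0,-0.02,0],[0,0,0],1]

```text
time_s: 6.28
tcp_pos: [0.5033, -0.0981, 0.1161]
ee_rot: [3.088, -0.578, -0.0]
force: [-2.7, -4.7, -1.0]
finger_gap: -0.0
```

servo_tool:
  steps:
    - [[0,-0.02,0],[0,0,0],1]
    - [[0,-0.02,0],[0,0,0],1]

```text
time_s: 6.52
tcp_pos: [0.5042, -0.0959, 0.1161]
ee_rot: [3.088, -0.578, -0.0]
force: [-3.2, -4.8, -1.0]
finger_gap: -0.0
```

servo_tool:
  steps:
    - [[0,-0.02,0],[0,0,0],1]
    - [[0,-0.02,0],[0,0,0],1]

```text
time_s: 6.78
tcp_pos: [0.5051, -0.0937, 0.1161]
ee_rot: [3.088, -0.578, -0.0]
force: [-2.3, -3.9, -0.0]
finger_gap: 0.0003
```

servo_tool:
  steps:
    - [[0,-0.02,0],[0,0,0],1]
    - [[0,-0.02,0],[0,0,0],1]

```text
time_s: 7.02
tcp_pos: [0.5059, -0.0914, 0.1161]
ee_rot: [3.088, -0.578, -0.0]
force: [-2.0, -3.9, -0.5]
finger_gap: 0.0
```

servo_tool:
  steps:
    - [[0,-0.02,0],[0,0,0],1]
    - [[0,-0.02,0],[0,0,0],1]

```text
time_s: 7.28
tcp_pos: [0.5068, -0.0892, 0.1161]
ee_rot: [3.088, -0.578, -0.0]
force: [-2.9, -3.8, -1.1]
finger_gap: 0.0002
```

servo_tool:
  steps:
    - [[0,-0.02,0],[0,0,0],1]
    - [[0,-0.02,0],[0,0,0],1]

```text
time_s: 7.52
tcp_pos: [0.5077, -0.087, 0.1161]
ee_rot: [3.088, -0.578, -0.0]
force: [-4.1, -4.0, -0.7]
finger_gap: 0.0
```

servo_tool:
  steps:
    - [[0,-0.02,0],[0,0,0],1]
    - [[0,-0.02,0],[0,0,0],1]

```text
time_s: 7.78
tcp_pos: [0.5085, -0.0847, 0.116]
ee_rot: [3.088, -0.578, -0.0]
force: [-2.5, -3.8, -0.6]
finger_gap: 0.0002
```

servo_tool:
  steps:
    - [[0,-0.02,0],[0,0,0],1]
    - [[0,-0.02,0],[0,0,0],1]

```text
time_s: 8.02
tcp_pos: [0.5094, -0.0825, 0.1161]
ee_rot: [3.088, -0.578, -0.0]
force: [-2.8, -4.8, -0.4]
finger_gap: -0.0001
```

servo_tool:
  steps:
    - [[0,-0.02,0],[0,0,0],1]
    - [[0,-0.02,0],[0,0,0],1]

```text
time_s: 8.28
tcp_pos: [0.5102, -0.0802, 0.116]
ee_rot: [3.088, -0.578, -0.0]
force: [-3.3, -5.0, -0.4]
finger_gap: -0.0001
```

servo_tool:
  steps:
    - [[0,-0.02,0],[0,0,0],1]
    - [[0,-0.02,0],[0,0,0],1]

```text
time_s: 8.52
tcp_pos: [0.5112, -0.078, 0.1161]
ee_rot: [3.088, -0.578, -0.0]
force: [-3.8, -3.8, -0.5]
finger_gap: 0.0002
```

servo_tool:
  steps:
    - [[0,-0.02,0],[0,0,0],1]
    - [[0,-0.02,0],[0,0,0],1]

```text
time_s: 8.78
tcp_pos: [0.512, -0.0758, 0.1161]
ee_rot: [3.088, -0.578, -0.0]
force: [-3.3, -4.0, -0.3]
finger_gap: -0.0004
```

servo_tool:
  steps:
    - [[0,-0.02,0],[0,0,0],1]
    - [[0,-0.02,0],[0,0,0],1]

```text
time_s: 9.02
tcp_pos: [0.513, -0.0733, 0.1161]
ee_rot: [-3.088, 0.578, -0.0]
force: [-2.8, -2.4, -1.7]
finger_gap: -0.0001
```

servo_tool:
  steps:
    - [[0,-0.02,0],[0,0,0],1]
    - [[0,-0.02,0],[0,0,0],1]

```text
time_s: 9.28
tcp_pos: [0.5143, -0.071, 0.1162]
ee_rot: [-3.087, 0.578, -0.002]
force: [0.4, -0.4, 0.5]
finger_gap: 0.0001
```

The force fell to zero, so the plate has been drawn ahead. I'll check the pin height in the scene view against the earlier picture, and the plate's front edge.

```bash
python3 go.py; python3 -c "
from h import *
c=cap('scene','s2.png');d=c['pixels'][:,:,::-1]
a=cv2.imread('pics/s1.png')
k=lambda i:cv2.resize(i[228:273,272:332],(400,300),interpolation=cv2.INTER_CUBIC)
b=cv2.resize(d[160:310,220:420],(800,600),interpolation=cv2.INTER_CUBIC)
cv2.imwrite('pics/z3.png',np.vstack([np.hstack([k(a),k(d)]),b[100:400]]))"
```

```text
t 9.275 ext [-0.0185 -0.0839  0.1162] F ext [ 0.55 -0.25  0.46] gap 6.301062392487822e-05
yaw err deg [-0.04 -0.05 -0.07]
```

View pics/z3.png

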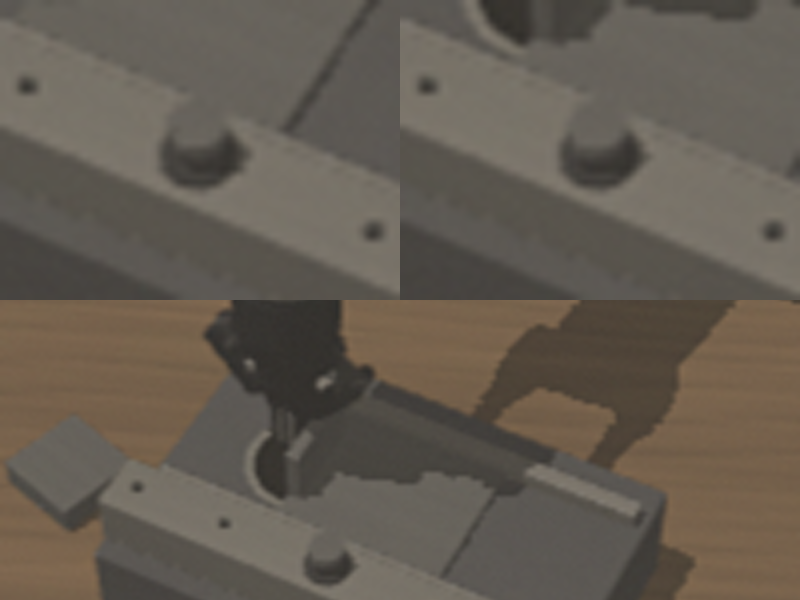

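The pin (crop (600,120)) looks little lower than before, so it isn't clearly dropped yet. I'll keep pushing finely.

servo_tool:
  steps:
    - [[0,-0.015,0],[0,0,0],1]
    - [[0,-0.01,0],[0,0,0],1]

```text
time_s: 9.57
tcp_pos: [0.5146, -0.0698, 0.1162]
ee_rot: [-3.088, 0.578, -0.001]
force: [-0.5, -0.2, -0.3]
finger_gap: -0.0002
```

servo_tool:
  steps:
    - [[0,-0.01,0],[0,0,0],1]
    - [[0,0,0],[0,0,0],1]

```text
time_s: 9.82
tcp_pos: [0.5146, -0.0694, 0.1161]
ee_rot: [3.088, -0.578, 0.0]
force: [0.1, -0.4, -0.0]
finger_gap: -0.0001
```

```bash
python3 go.py
python3 - <<'E'
from h import *
c=cap('scene','s3.png')
a=[cv2.cvtColor(cv2.imread(f'pics/{n}.png'),cv2.COLOR_BGR2GRAY).astype(np.float32) for n in('scene0','s1','s2','s3')]
for b in a[1:]:
    print('pin diff',np.abs(b-a[0])[238:258,292:312].mean().round(2),'ref',np.abs(b-a[0])[262:275,320:340].mean().round(2),
     'head shift',cv2.phaseCorrelate(np.ascontiguousarray(a[1][240:256,294:310]),np.ascontiguousarray(b[240:256,294:310])))
    print(b[238:258,302].astype(int))
E
```

```text
t 9.825 ext [-0.0188 -0.0822  0.1161] F ext [ 0.22 -0.33 -0.04] gap -8.887054836787422e-05
yaw err deg [ 0.   -0.01 -0.06]
pin diff 2.24 ref 2.44 head shift ((0.0, 0.0), 1.0)
[ 99  99 100 100  99  97  98  99  99 101 101 100  76  67  59  55  67  63
  91 114]
pin diff 2.64 ref 2.4 head shift ((-0.11855450539884949, -0.0398383723674165), 1.0822319285944104)
[ 99  99  98  99  99  99  98  98  99 101 101 100  81  68  58  54  67  63
  90 116]
pin diff 4.08 ref 2.32 head shift ((-0.5055297514643531, 0.12588003136124737), 1.118185275234282)
[ 99  98  99  99 100 111 103  98  98  99  99  99 100  82  69  60  65  62
  90 115]
```

Run:
```python
from h import *
c=cap('scene','s4.png')
p=np.load('pose.npy');a=p[2];W=lambda z:[p[0]+np.cos(a)*.084,p[1]+np.sin(a)*.084,z]
print('expected px for 6mm',proj(c,W(.154))-proj(c,W(.160)),proj(c,W(.16)))
g=lambda n:cv2.cvtColor(cv2.imread(f'pics/{n}.png'),cv2.COLOR_BGR2GRAY)
T=cv2.resize(g('s1')[243:256,295:310],None,fx=8,fy=8,interpolation=cv2.INTER_CUBIC)
for n in('scene0','s2','s3','s4'):
    I=cv2.resize(g(n)[237:262,289:316],None,fx=8,fy=8,interpolation=cv2.INTER_CUBIC)
    m=cv2.minMaxLoc(cv2.matchTemplate(I,T,cv2.TM_CCOEFF_NORMED));print(n,round(m[1],3),m[3][0]/8-6,m[3][1]/8-6)
```

```text
expected px for 6mm [0.04172903 1.35326656] [301.14702931 244.69721455]
scene0 0.996 0.0 0.0
s2 0.988 -0.125 0.0
s3 0.954 -0.125 0.25
s4 0.953 -0.125 0.25
```

The pin head's lower edge moved about 1.1 px of the 1.35 px expected for a 6 mm drop. I'll nudge gently until the stop is felt, then back off.

servo_tool:
  steps:
    - [[0,-0.012,0],[0,0,0],1]
    - [[0,-0.008,0],[0,0,0],1]

```text
time_s: 10.18
tcp_pos: [0.515, -0.0683, 0.1161]
ee_rot: [3.088, -0.578, 0.0]
force: [-0.1, 0.6, -0.2]
finger_gap: -0.0
```

servo_tool:
  steps:
    - [[0,-0.01,0],[0,0,0],1]
    - [[0,0,0],[0,0,0],1]

```text
time_s: 10.42
tcp_pos: [0.5152, -0.0677, 0.1161]
ee_rot: [3.088, -0.578, 0.0]
force: [-0.4, 0.0, -0.2]
finger_gap: 0.0002
```

servo_tool:
  steps:
    - [[0,-0.012,0],[0,0,0],1]
    - [[0,0,0],[0,0,0],1]

```text
time_s: 10.68
tcp_pos: [0.5155, -0.0671, 0.1161]
ee_rot: [3.088, -0.578, 0.0]
force: [-0.3, 0.1, 0.9]
finger_gap: -0.0001
```

servo_tool:
  steps:
    - [[0,-0.01,0],[0,0,0],1]
    - [[0,0,0],[0,0,0],1]

```text
time_s: 10.92
tcp_pos: [0.5157, -0.0665, 0.1161]
ee_rot: [3.088, -0.578, 0.0]
force: [-0.3, -0.1, 0.3]
finger_gap: 0.0003
```

servo_tool:
  steps:
    - [[0,-0.012,0],[0,0,0],1]
    - [[0,0,0],[0,0,0],1]

```text
time_s: 11.18
tcp_pos: [0.5158, -0.0663, 0.1161]
ee_rot: [3.087, -0.578, -0.0]
force: [-1.3, -3.0, 1.3]
finger_gap: 0.0002
```

```bash
python3 go.py; python3 -c "
from h import *
c=cap('scene','s5.png');cv2.imwrite('pics/z5.png',cv2.resize(c['pixels'][195:270,260:360,::-1],(800,600),interpolation=cv2.INTER_CUBIC))"
```

```text
t 11.175 ext [-0.0188 -0.0789  0.1161] F ext [-0.1  -3.24  1.34] gap 0.00024087152238598297
yaw err deg [ 0.05  0.   -0.07]
```

View pics/z5.png

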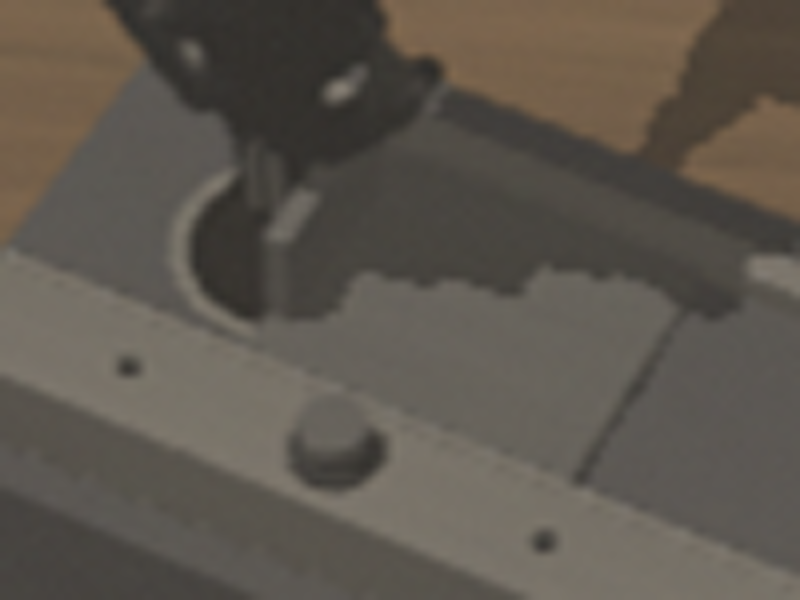

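Contact again at 3 N. The pin head now sits low against the housing (crop (335,440)). One more small nudge to confirm the stop.

servo_tool:
  steps:
    - [[0,-0.012,0],[0,0,0],1]
    - [[0,0,0],[0,0,0],1]

```text
time_s: 11.48
tcp_pos: [0.5159, -0.0661, 0.1161]
ee_rot: [3.086, -0.578, -0.001]
force: [-3.0, -6.3, 0.4]
finger_gap: 0.0001
```

The force rose to 7 N over just 0.2 mm, well above sliding friction, so the plate is in the stop. Backing off.

servo_tool:
  steps:
    - [[0,0.1,0],[0,0,0],1]
    - [[0,0.2,0],[0,0,0],1]
    - [[0,0.2,0],[0,0,0],1]
    - [[0,0,-0.5],[0,0,0],1]
    - [[0,0,-0.8],[0,0,0],1]

```text
time_s: 12.1
tcp_pos: [0.5041, -0.0936, 0.1936]
ee_rot: [-3.087, 0.58, 0.006]
force: [0.7, -0.1, -0.1]
finger_gap: 0.0001
```

servo_tool:
  steps:
    - [[-0.3,0.8,-0.3],[0,0,0],1]
    - [[-0.3,0.8,0],[0,0,0],1]
    - [[-0.3,0.8,0],[0,0,0],1]
    - [[-0.3,0.8,0],[0,0,0],1]
    - [[0,0,0],[0,0,0],1]

```text
time_s: 12.72
tcp_pos: [0.3666, -0.2486, 0.2122]
ee_rot: [3.086, -0.587, 0.0]
force: [0.3, 0.6, 0.9]
finger_gap: 0.0002
```

```bash
python3 go.py
python3 - <<'E'
from h import *
c=cap('top','t9.png');s=cap('scene','s9.png')
i=cv2.resize(c['pixels'][165:315,255:455,::-1],(400,300),interpolation=cv2.INTER_CUBIC)
k=lambda I:cv2.resize(I[228:273,272:332],(400,300),interpolation=cv2.INTER_CUBIC)
cv2.imwrite('pics/z9.png',np.vstack([np.hstack([k(cv2.imread('pics/scene0.png')),k(s['pixels'][:,:,::-1])]),np.hstack([i,cv2.resize(s['pixels'][:,:,::-1],(400,300))])]))
E
```

```text
t 12.725 ext [-0.0922 -0.3027  0.2122] F ext [0.09 0.69 0.88] gap 0.00015345473473860142
yaw err deg [ 0.03 -0.01 -0.38]
```

View pics/z9.png

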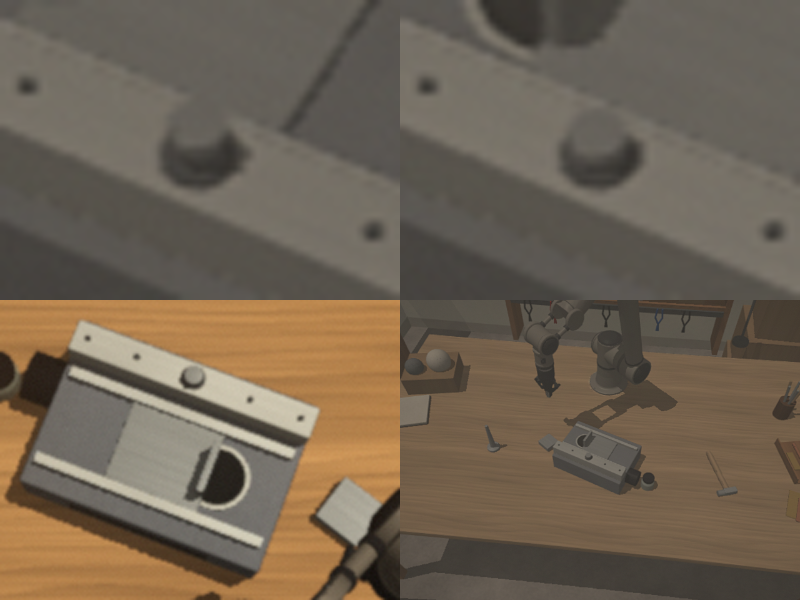

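The pin head sits visibly lower than at the start (top edge at about 107 against 93 in the crops). The plate has stayed open, the port shows, and the bystanders haven't moved.

```bash
python3 -c "
from h import *
print(manip.job_done())"
```

```text
the job is handed in; nothing more can be done
None
```

The shutter plate is seated in its first indexed stop, and I handed the job in at about 13 s on the robot's clock. I pushed the tab from behind with closed fingers, then backed the arm away clear of everything.

- **Finding the stop:** sliding took a steady 4–5 N. The force then fell to zero as the plate was drawn in. On touching the tab again it rose from 3 to 7 N over about 0.2 mm, so I stopped there, well under the 15–18 N needed to leave a stop.
- **Last checks:** after I let go, the pin head still sat clearly lower than at the start. From the finger contact I put the opening at about 60 mm, inside the 24.5–73.5 mm window. The force on the tool was only noise, and the bystanders looked unmoved in the final pictures.
- **Disagreements:** the first look at the pin, just after the force dropped, showed almost no drop. The next picture showed about 1.1 px, against 1.35 px expected for a 6 mm drop. My automatic image match measured only about 0.25 px. I took that as thrown off by the shadow around the pin and went by the pixel profile and the pictures.
- **Not measured:** I had no direct reading of either joint, so the opening and pin depth are estimates.

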